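# Gather stray coat buttons and tip them into the button tin

### The job

Put the stray coat buttons away: lift the loose cap off the pale blue tin and lay it flat in the round wooden dish, and gather every button from the bench onto the yellow scoop tray; then tip the tray over the tin so that the buttons slide off into it, and put the empty tray back down on its cork mat the way it lay. Once all the buttons are in the tin, swing the tally counter's sprung lever all the way to its stop to log the batch and let it return. Leave the thread spools, thimble and shears where they are.

Things in the scene. Friction and masses are not known exactly. Their poses are not given: they have to be found in the camera images.
- tin: pale blue round tin fixed to the bench, 126 mm outer and 120 mm inner diameter, 60 mm high, floor 4 mm thick; origin at the centre of its underside. Capped at the start.
- tin_cap: loose cap of the tin, 120 g: pale blue disc 134 mm across, 5 mm thick, with a boss 108 mm across and 5 mm deep beneath it (sits in the tin's mouth with 6 mm play all round) and an upright wooden knob 24 mm in diameter on top, to be gripped. Origin: centre of the boss's underside, z up; disc underside 5, disc top 10, knob top 38 mm above it.
- lid_dish: shallow round dark wooden dish with a green bottom, fixed to the bench, 160 mm outer and 150 mm inner diameter, rim 14 mm high, floor 4 mm above the bench; origin at the centre of its underside. The cap belongs flat in it.
- tray: yellow scoop tray, loose, 160 g. Origin: centre of its floor's underside; x to its open mouth, z up. Floor x -75 to 75, 3 mm thick; walls 14 mm high at back and sides, none at the mouth; inside 90 mm wide, narrowing over the last 50 mm to 64 mm. Behind it a black upright fin handle: x -75 to -125, 14 mm thick across y, 8 to 48 mm up; pinch across y. Buttons slide off by 60 degrees of tip.
- tray_lip (a point): middle of the tray's mouth edge, top of the floor (75 mm along x, 3 mm up in the tray's frame)
- tray_grip (a point): middle of the fin handle, where to pinch it (-105 mm along x, 30 mm up in the tray's frame)
- tray_mat: cork mat fixed to the bench, 180 x 130 mm, 3 mm thick; origin at the centre of its underside; the tray lies centred on it at the start, mouth towards the mat's x. The fin handle sticks out past the mat.
- counter: grey tally counter fixed to the bench, 76 x 76 mm, 45 mm high; origin at the centre of its underside. A steel thumb lever pivots on its top and carries an upright red pin.
- tally_pivot (a point): point on the lever's upright pivot axis, 50 mm above the bench; 20 mm from the counter's middle along its -x
- tally_lever (a joint): angle of the thumb lever in rad: 0 at rest, 1.0 at its stop, growing anticlockwise seen from above. A spring pulls it back to 0 (about 1.5 N at the pin at rest, 4 N at the stop). The pin stands 50 mm from the pivot; at 0 it lies 150 degrees anticlockwise from the counter's x axis.
- tally_pin (a point): centre of the top of the red pin on the lever: pin 14 mm in diameter, its top 82 mm above the bench; the steel arm under it lies from 50 to 56 mm above the bench, so 26 mm of pin stand free
- button0: red coat button: flat disc 28 mm across, 10 mm thick, about 12 g, lying flat on the bench at the start; origin at the centre of its underside, z up through its face. May be absent.
- button1: green coat button: flat disc 28 mm across, 10 mm thick, about 12 g, lying flat on the bench at the start; origin at the centre of its underside, z up through its face. May be absent.
- button2: blue coat button: flat disc 28 mm across, 10 mm thick, about 12 g, lying flat on the bench at the start; origin at the centre of its underside, z up through its face. May be absent.
- button3: dark brown coat button: flat disc 28 mm across, 10 mm thick, about 12 g, lying flat on the bench at the start; origin at the centre of its underside, z up through its face. May be absent.
- button4: orange coat button: flat disc 28 mm across, 10 mm thick, about 12 g, lying flat on the bench at the start; origin at the centre of its underside, z up through its face. May be absent.
- button5: pink coat button: flat disc 28 mm across, 10 mm thick, about 12 g, lying flat on the bench at the start; origin at the centre of its underside, z up through its face. May be absent.
- spool_green: bystander: upright wooden spool of green thread, 32 mm across, 40 mm high; origin under its centre
- spool_violet: bystander: upright wooden spool of violet thread, 32 mm across, 40 mm high; origin under its centre
- thimble: bystander: copper thimble, 20 mm across, 24 mm high; origin under its centre
- shears: bystander: black-handled shears in a brown sheath lying flat, about 210 mm long; origin under the pivot end of the sheath

How it is judged:
On the way, in this order (a step that is already met when the one before it is completed fails the run):
1. the cap lies in the dish and every button is on the tray (horizontal distance between tin_cap and lid_dish below 0.014 m and height (world z) of tin_cap below 0.01 m and angle between tin_cap's own z axis and vertical below 0.08 rad and x of button0 in the frame of tray between -0.075 and 0.078 m and y of button0 in the frame of tray between -0.05 and 0.05 m and z of button0 in the frame of tray between -0.004 and 0.035 m and x of button1 in the frame of tray between -0.075 and 0.078 m and y of button1 in the frame of tray between -0.05 and 0.05 m and z of button1 in the frame of tray between -0.004 and 0.035 m and x of button2 in the frame of tray between -0.075 and 0.078 m and y of button2 in the frame of tray between -0.05 and 0.05 m and z of button2 in the frame of tray between -0.004 and 0.035 m and x of button3 in the frame of tray between -0.075 and 0.078 m and y of button3 in the frame of tray between -0.05 and 0.05 m and z of button3 in the frame of tray between -0.004 and 0.035 m and x of button4 in the frame of tray between -0.075 and 0.078 m and y of button4 in the frame of tray between -0.05 and 0.05 m and z of button4 in the frame of tray between -0.004 and 0.035 m and x of button5 in the frame of tray between -0.075 and 0.078 m and y of button5 in the frame of tray between -0.05 and 0.05 m and z of button5 in the frame of tray between -0.004 and 0.035 m), for 0.2 s.
2. the tray is tipped with its mouth over the tin and buttons have slid in (angle between tray's own z axis and vertical above 0.35 rad and horizontal distance between tray_lip and tin below 0.1 m and ((horizontal distance between button0 and tin below 0.062 m and height (world z) of button0 below 0.055 m) or (horizontal distance between button1 and tin below 0.062 m and height (world z) of button1 below 0.055 m) or (horizontal distance between button2 and tin below 0.062 m and height (world z) of button2 below 0.055 m) or (horizontal distance between button3 and tin below 0.062 m and height (world z) of button3 below 0.055 m) or (horizontal distance between button4 and tin below 0.062 m and height (world z) of button4 below 0.055 m) or (horizontal distance between button5 and tin below 0.062 m and height (world z) of button5 below 0.055 m))), for 0.05 s.
3. with all the buttons in the tin, the counter's lever is swung to its stop (horizontal distance between each of button0, button1, button2, button3, button4, button5 and tin below 0.062 m and height (world z) of each of button0, button1, button2, button3, button4, button5 below 0.055 m and value of joint tally_lever above 0.93 rad), for 0.05 s.
4. the lever has sprung back (value of joint tally_lever below 0.08 rad), for 0.2 s.
At the end, for the whole second after the job is handed in: every button lies inside the tin; the cap lies flat in the dish, within 14 mm of its middle; the tray stands flat on its mat, within 30 mm of the mat's middle and 20 degrees of its direction; the lever is back at rest (below 0.08 rad); nothing moves (horizontal distance between each of button0, button1, button2, button3, button4, button5 and tin below 0.062 m and height (world z) of each of button0, button1, button2, button3, button4, button5 below 0.055 m and horizontal distance between tin_cap and lid_dish below 0.014 m and height (world z) of tin_cap below 0.01 m and angle between tin_cap's own z axis and vertical below 0.08 rad and horizontal distance between tray and tray_mat below 0.03 m and height (world z) of tray below 0.008 m and angle between tray's own z axis and vertical below 0.06 rad and angle between the x axis of tray and the x axis of tray_mat, either way round below 0.35 rad and value of joint tally_lever below 0.08 rad and linear speed of each of tray, tin_cap, button0, button1, button2, button3, button4, button5 below 0.02 m/s); the robot touches nothing.
It fails at once if a bystander was shifted by more than 3 cm or knocked over (distance of any of spool_green, spool_violet, thimble, shears from where it was at the start of the episode above 0.03 m or angle between any of spool_green, spool_violet, thimble's own z axis and vertical above 0.6 rad).
Of button0, button1, button2, button3, button4, button5 only 4 to 6 are there at a start; the rules pass over those that are not, and their reading is None.
At some moment in a run one of button0, button1, button2, button3, button4, button5 may be knocked a few centimetres aside while the robot is not near it.
It also fails if it takes over 210 s, if anything falls off the work surface, if the arm or the gripper's body presses on something with over 40 N, if the wrist force passes 120 N, or if a joint passes its speed limit or range.

### The arm

A 6-joint arm with a two-finger parallel gripper is mounted at the origin on the work surface. World frame = base frame: x ahead of the robot, y to its left, z up, the work surface at z = 0. Lengths are in m, angles in rad, forces in N, time in s.
With the tool pointing down it reaches from about 0.325 to 0.9 m from the base axis. Payload 6.1 kg.
Tool frame: the origin (TCP) lies midway between the tips of the shut fingers; the grasp point (between the pads) lies 19 mm behind it; z points along the fingers, y is the line along which they close (so a half turn about z gives the same grasp; the last joint's range is limited). The gripper opens to 85 mm and grips with 20 to 120 N. Pads are 22 mm wide; open, the fingers measure 114 mm over their backs; the gripper's body (76 mm by 85 mm) begins 54 mm behind the grasp point. The pads swing forward as they close: fully open they stand 13 mm farther back than shut.
Start: joints at [1.053, 0.22, 1.526, -0, 1.395, -0.126], TCP at [0.239, 0.578, 0.231] pointing down, gripper open.
Joint ranges: [-2.98, 2.98], [-0.91, 2.08], [0.09, 2.57], [-1.24, 4.39], [0.2, 2.65], [-2.68, 2.68]. Speed limits (rad/s): [2.57, 2.57, 3.01, 3.14, 3.14, 3.14].

### API

Orientations are given as [roll, pitch, yaw] about the fixed x, y, z axes, in that order (R = Rz(yaw) Ry(pitch) Rx(roll)).
In Python, from plant import movep, move_l, set_joints, gripper_to, hold, inverse_kinematics, observe, get_image, get_calibration, Unreachable, job_done gives the robot as it stands. Calls block until the motion is done:
- movep(position, orientation): joint-space move of the TCP to a pose.
- move_l(position, feed=0.15, rotation=None, max_force=None): straight line of the TCP; rotation=None keeps the orientation; feed is the mean speed in m/s. With max_force (N) it stops when the force on the tool has changed by that much, and returns True; else False.
- set_joints(angles): joint-space move.
- gripper_to(opening, f_grip=None): finger opening in m; f_grip is the grip in N (None keeps the last); returns when the fingers have stopped.
- hold(seconds).
- inverse_kinematics(position, orientation): joint angles nearest the present ones, or None.
- observe(): the state.
- get_image(name): name is "side" or "top" or "wrist"; returns (picture, depth): 400x640x3 uint8, red, green, blue; 400x640 float32, m along the optical axis (not along the pixel's ray), 0 where there is no reading.
- get_calibration(name): a dict with "intrinsics" (3x3 intrinsics, pixels), "world_from_camera" (4x4, takes a point from camera to world coordinates). Camera axes: x right, y down, z forward; pixel columns grow to the right and rows downward; lengths in m; the calibration is good to about 2 mm. A picture is of the moment at which its call begins: read the wrist's pose just before it. get_calibration takes no time and is no camera call; for the wrist camera it gives the pose at the moment of the call.
A pose or a line that the arm cannot do raises Unreachable and nothing moves.
- job_done(): hands the job in; it is judged then, once.
The state is a dict: "time_s": time; "q": joint angles; "joint_velocities": joint speeds; "joint_torque": joint torques, N m; "eef_pos": TCP position; "tcp_rot": TCP orientation; "ft_force": force on the tool from outside, world axes, zero at the start; "torque": the same for the moment, N m; "opening": finger opening in m; "grasp_force": force on a finger pad.
Only numpy, scipy, OpenCV 4.12 (cv2) and the standard library are available. Lean on these libraries where they do the work, as an engineer would, in place of code of your own. Each camera call takes 0.05 s, during which the arm holds its last target. There are 200 camera calls.

## Working session

There is one attempt and no reset: what is moved stays moved. The work goes in short steps, each a Python script; the robot and the scene stay as the last script left them, time stands still between calls to the robot, and variables do not carry over. Pictures are saved under pics/ and viewed, at most 14 in all, crops included, and the job is handed in when it is done.

```bash
ls; mkdir -p pics
python3 - <<'E'
from plant import *
import cv2,numpy as np
for n in("top","side"):
    im,d=get_image(n); cv2.imwrite(f"pics/{n}0.png",im[:,:,::-1]); np.savez(f"{n}0.npz",im=im,d=d)
    c=get_calibration(n); print(n,np.round(c["intrinsics"],1).tolist(),np.round(c["world_from_camera"],3).tolist())
s=observe(); print(s["time_s"],s["eef_pos"],s["tcp_rot"],s["opening"])
E
```

```text
pics
top [[395.2, 0.0, 317.9], [0.0, 395.2, 200.0], [0.0, 0.0, 1.0]] [[-0.028, -0.996, 0.09, 0.55], [-0.999, 0.031, 0.037, -0.017], [-0.039, -0.089, -0.995, 1.09], [0.0, 0.0, 0.0, 1.0]]
side [[447.1, 0.0, 319.5], [0.0, 447.1, 199.5], [0.0, 0.0, 1.0]] [[0.768, -0.36, 0.53, 0.015], [-0.64, -0.453, 0.62, -0.697], [0.017, -0.816, -0.578, 0.752], [0.0, 0.0, 0.0, 1.0]]
0.1 [0.23839067 0.57713258 0.23029248] [-3.13978865e+00 -2.29299163e-04  2.74978639e+00] 0.08521238890167433
```

View pics/top0.png

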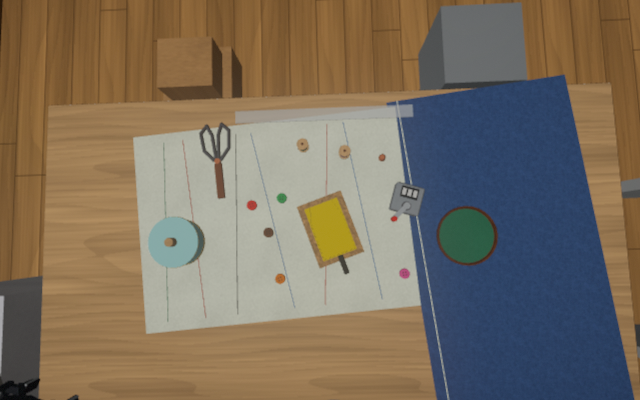

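View pics/side0.png

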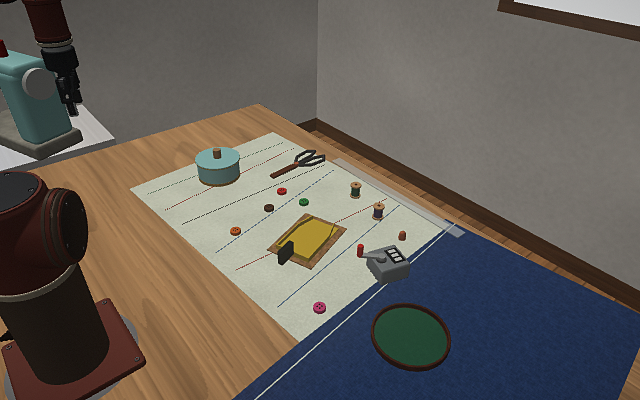

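Top view: red button (252,205), green (282,198), brown (268,232), orange (280,279), pink (404,273); blue is absent. Also tin with cap (173,242), tray (331,229) with its fin towards (346,270), counter (406,199), dish (467,235), spools (303,145) and (345,152), thimble (382,157), shears (218,160). The side view shows the same objects. Next I segment and triangulate.

```bash
cat > vis.py <<'E'
import cv2,numpy as np
from plant import *
def ray(c,u,v):
    K,T=np.array(c["intrinsics"]),np.array(c["world_from_camera"])
    return T[:3,3],T[:3,:3]@np.linalg.solve(K,[u,v,1.])
def plane(c,uv,z):
    o,r=ray(c,*uv); return o+r*(z-o[2])/r[2]
def tri(c1,uv1,c2,uv2):
    o1,r1=ray(c1,*uv1);o2,r2=ray(c2,*uv2)
    s=np.linalg.lstsq(np.c_[r1,-r2],o2-o1,rcond=None)[0]
    a,b=o1+s[0]*r1,o2+s[1]*r2; return (a+b)/2,np.linalg.norm(a-b)
def dep(c,d,u,v):
    o,r=ray(c,u,v); return o+r*d[int(round(v)),int(round(u))]
def blob(im,near,lo,hi,rad=25):
    """centroid of the hsv range in a window round near"""
    h=cv2.cvtColor(im,cv2.COLOR_RGB2HSV); m=cv2.inRange(h,np.array(lo),np.array(hi))
    w=np.zeros_like(m); cv2.circle(w,tuple(int(x) for x in near),rad,255,-1)
    n,l,st,ce=cv2.connectedComponentsWithStats(m&w)
    if n<2: return None
    k=1+np.argmax(st[1:,4]); return ce[k],st[k,4]
E
python3 - <<'E'
from vis import *
T=np.load("top0.npz");S=np.load("side0.npz");ct,cs=get_calibration("top"),get_calibration("side")
hs={"red":((0,120,60),(6,255,255),(252,205),(282,191)),"green":((60,100,40),(90,255,255),(282,198),(304,202)),
"brown":((0,50,20),(20,255,110),(268,232),(269,208)),"orange":((7,150,100),(18,255,255),(280,279),(236,231)),"pink":((150,80,80),(175,255,255),(404,273),(320,308)),
"cap":((85,50,60),(105,200,255),(173,242),None),"dish":((65,80,20),(90,255,160),(467,235),(411,333)),"tray":((22,150,80),(32,255,255),(331,229),None)}
for k,(lo,hi,a,b) in hs.items():
    R=14 if b and k!="dish" else 60
    t=blob(T["im"],a,lo,hi,R); s=blob(S["im"],b,lo,hi,R) if b else None
    print(k,t and (t[0].round(1),t[1]),s and (s[0].round(1),s[1]),t and [x.round(3) for x in (plane(ct,t[0],.01),dep(ct,T["d"],*t[0]))], end=" ")
    if t and s:
        p,e=tri(ct,t[0],cs,s[0]);print("TRI",p.round(3),round(e,4))
    else: print()
cr=lambda im,x,y,w,h,f:cv2.resize(im[y:y+h,x:x+w],None,fx=f,fy=f,interpolation=cv2.INTER_CUBIC)[:,:,::-1]
a=cr(T["im"],285,170,145,110,5);cv2.imwrite("pics/ctop.png",a)
cv2.imwrite("pics/cside.png",cr(S["im"],190,140,240,170,3.3))
E
```

```text
red (array([251.4, 204.8]), np.int32(68)) (array([281.1, 190.8]), np.int32(56)) [array([0.64 , 0.207, 0.01 ]), array([0.64 , 0.207, 0.01 ])] TRI [0.64  0.208 0.005] 0.0013
green (array([281.2, 197.6]), np.int32(58)) (array([302.9, 201.3]), np.int32(50)) [array([0.657, 0.124, 0.01 ]), array([0.657, 0.124, 0.009])] TRI [0.657 0.125 0.006] 0.0019
brown (array([268.2, 232.1]), np.int32(62)) (array([268.4, 207.6]), np.int32(64)) [array([0.563, 0.161, 0.01 ]), array([0.563, 0.161, 0.01 ])] TRI [0.563 0.163 0.005] 0.0013
orange (array([279.9, 278.2]), np.int32(63)) (array([234.7, 229.9]), np.int32(53)) [array([0.438, 0.132, 0.01 ]), array([0.438, 0.132, 0.008])] TRI [0.437 0.133 0.007] 0.0023
pink (array([404.2, 273.1]), np.int32(73)) (array([318.6, 306.9]), np.int32(109)) [array([ 0.444, -0.203,  0.01 ]), array([ 0.444, -0.203,  0.011])] TRI [ 0.442 -0.203  0.005] 0.002
cap (array([173. , 241.8]), np.int32(1753)) None [array([0.544, 0.426, 0.01 ]), array([0.544, 0.395, 0.085])] 
dish (array([466.2, 235.3]), np.int32(2249)) (array([410.2, 336.3]), np.int32(3203)) [array([ 0.54 , -0.373,  0.01 ]), array([ 0.54 , -0.375,  0.004])] TRI [ 0.54  -0.376  0.   ] 0.0008
tray (array([329.9, 229. ]), np.int32(1983)) None [array([ 0.567, -0.008,  0.01 ]), array([ 0.567, -0.008,  0.005])]
```

View pics/ctop.png

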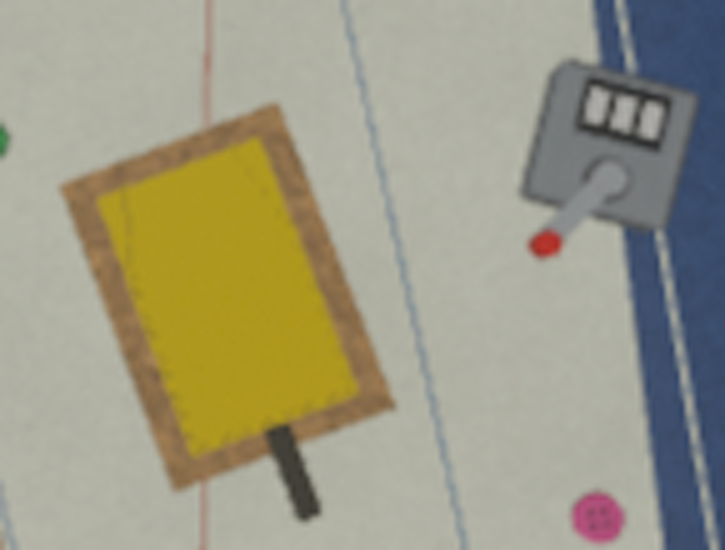

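View pics/cside.png

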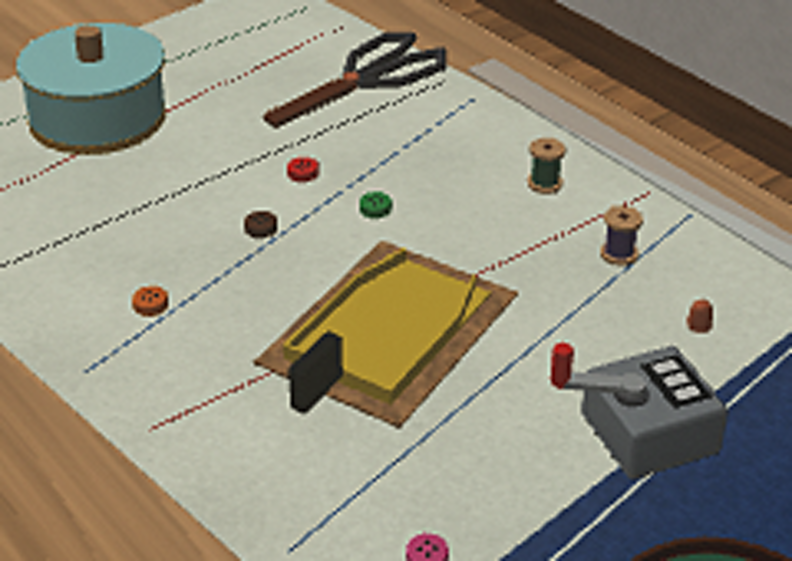

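Crop readings at 5x on the top view: mat corners (62,187), (277,104), (395,408), (178,490); fin top (278,430)–(308,518); pin top (545,243); pivot (605,180); counter top corners (565,60), (697,95), (665,230), (523,195). At 3.3x on the side view: knob top (89,30), pin top (563,347), pivot (632,382), mat corners (383,241), (517,294), (402,427), (255,363).

Run:
```python
from vis import *
T=np.load("top0.npz");S=np.load("side0.npz");ct,cs=get_calibration("top"),get_calibration("side")
t=lambda p:(285+p[0]/5-.4,170+p[1]/5-.4); s=lambda p:(190+p[0]/3.3-.35,140+p[1]/3.3-.35)
mt=[(62,187),(277,104),(395,408),(178,490)];ms=[(383,241),(517,294),(402,427),(255,363)]
M=[]
for a,b in zip(mt,ms):
    M.append(plane(ct,t(a),.003)); print("mat",M[-1].round(4),tri(ct,t(a),cs,s(b)))
M=np.array(M);print("mat c",M.mean(0).round(4), "yaw long",[np.degrees(np.arctan2(*(v[[1,0]]))).round(1) for v in (M[0]-M[3],M[1]-M[2])],np.linalg.norm(M[0]-M[3]),np.linalg.norm(M[0]-M[1]))
for n,a,b in(("pin",(545,243),(563,347)),("piv",(605,180),(632,382))): print(n,tri(ct,t(a),cs,s(b)),plane(ct,t(a),.082 if n=="pin" else .056))
f0,f1=[plane(ct,t(a),.051) for a in((278,430),(308,518))];print("fin",f0,f1,np.degrees(np.arctan2(*(f0-f1)[[1,0]])))
C=np.array([plane(ct,t(a),.045) for a in((565,60),(697,95),(665,230),(523,195))]);print("counter",C.mean(0),[np.degrees(np.arctan2(*(C[i]-C[j])[[1,0]])).round(1) for i,j in((0,3),(1,2))],np.linalg.norm(C[0]-C[1]))
k=blob(T["im"],(171,242),(5,60,40),(25,255,255),9);print("knob",k,plane(ct,k[0],.093),tri(ct,k[0],cs,s((89,30))),dep(ct,T["d"],*k[0]))
m=blob(T["im"],(173,242),(85,50,60),(105,200,255),40)
h=cv2.inRange(cv2.cvtColor(T["im"],cv2.COLOR_RGB2HSV),np.array((85,50,110)),np.array((105,200,255)))[205:280,135:215]
c,_=cv2.findContours(h,0,2);e=cv2.minEnclosingCircle(max(c,key=cv2.contourArea));print("cap",e,plane(ct,(e[0][0]+135,e[0][1]+205),.065))
```

```text
mat [0.6304 0.0815 0.003 ] (array([0.63066173, 0.08122933, 0.00321302]), np.float64(0.0007311124241210382))
mat [ 0.6727 -0.0387  0.003 ] (array([ 6.73308250e-01, -3.89979942e-02,  5.45519896e-04]), np.float64(0.0008463796014939877))
mat [ 0.5044 -0.0973  0.003 ] (array([ 5.05095023e-01, -9.81717894e-02, -1.05015940e-04]), np.float64(0.002152462172803259))
mat [0.4632 0.022  0.003 ] (array([0.46230161, 0.02264657, 0.00121128]), np.float64(0.0019030091335473344))
mat c [ 0.5677 -0.0081  0.003 ] yaw long [np.float64(19.6), np.float64(19.2)] 0.17743190896998318 0.12738281146236358
pin (array([ 0.58911735, -0.17095632,  0.0799474 ]), np.float64(0.0012009509441229516)) [ 0.58858673 -0.17024004  0.082     ]
piv (array([ 0.6222951 , -0.20765421,  0.05454769]), np.float64(0.002063561035912772)) [ 0.62142938 -0.20667163  0.056     ]
fin [ 0.49662168 -0.03262702  0.051     ] [ 0.45103182 -0.04666048  0.051     ] 17.109390564397934
counter [ 0.64065537 -0.21344098  0.045     ] [np.float64(-19.6), np.float64(-16.0)] 0.07130771230455141
knob (array([169.81578947, 241.67105263]), np.int32(76)) [0.54513471 0.40019399 0.093     ] (array([0.54433999, 0.39976832, 0.09548268]), np.float64(0.0019674442322189663)) [0.54512972 0.40064957 0.09191073]
cap ((38.24647903442383, 36.75352096557617), 25.10736846923828) [0.54454342 0.40278429 0.065     ]
```

All measurements agree: knob top about 0.093–0.095 m, pin radius 49 mm at 132°, so the counter heading is −18°. Tray heading is about 19.2°. Next is the cap, plus an IK check of the tip poses.

```bash
cat > rob.py <<'E'
from vis import *
from scipy.spatial.transform import Rotation as Ro
def yaw_for(x,y,cl):
    """yaw whose closing line lies at angle cl, with joint 6 near its middle"""
    mid=np.arctan2(y,x)+np.pi/2; p=cl+np.pi/2
    return p-np.pi*np.round((p-mid)/np.pi)
def above(x,y,z,cl): movep([x,y,z],[np.pi,0,yaw_for(x,y,cl)])
TIN=np.array([.5445,.4015]);DISH=np.array([.540,-.3755]);MAT=np.array([.5677,-.0081]);PHI=np.radians(19.2)
def tray_tool(ref,pt,phi,th):
    """TCP pose with tray point pt at world ref, heading phi, mouth tipped down by th"""
    R=Ro.from_euler("ZY",[phi,th])
    return np.array(ref)+R.apply(np.array([-.105,0,.011])-pt), R
def rpy(R,flip): return (R*Ro.from_euler("x",np.pi)*Ro.from_euler("z",np.pi*flip)).as_euler("xyz")
LIP=np.array([.075,0,.003])
E
python3 - <<'E'
from rob import *
for phid in range(-180,180,15):
    ph=np.radians(phid); ref=[*(TIN-.02*np.array([np.cos(ph),np.sin(ph)])),.075]
    for f in(0,1):
        r=[]
        for th in(-5,20,40,65,75):
            p,R=tray_tool(ref,LIP,ph,np.radians(th)); q=inverse_kinematics(p,rpy(R,f)); r.append(q)
        if all(x is not None for x in r): 
            q=np.array(r);print(phid,f,np.ptp(q,axis=0).round(1),q[0].round(1),q[-1].round(1))
x,y=.5448,.4010
above(x,y,.16,np.pi/2); move_l([x,y,.070],feed=.08,max_force=15)
gripper_to(.0,40); s=observe();print(s["opening"],s["grasp_force"],s["eef_pos"])
move_l([x,y,.17]); above(*DISH,.17,np.pi/2); move_l([*DISH,.03]); print(move_l([*DISH,.0195],feed=.02,max_force=6))
s=observe();print(s["opening"],s["eef_pos"]); gripper_to(.06); move_l([*DISH,.15]); print(observe()["time_s"])
im,d=get_image("top");np.savez("top1.npz",im=im,d=d);cv2.imwrite("pics/top1.png",im[:,:,::-1])
E
```

```text
-135 0 [0.2 1.  1.6 2.3 1.2 4.8] [ 0.6  1.1  0.6 -0.   1.6 -1.8] [0.4 0.  2.2 2.3 0.6 2.2]
-135 1 [0.2 1.  1.6 2.3 1.2 2.3] [ 0.6  1.1  0.6 -0.   1.6  1.4] [ 0.4  0.   2.2  2.3  0.6 -0.9]
-120 1 [0.4 0.9 1.5 1.9 0.9 1.9] [ 0.7  1.   0.7 -0.   1.5  1.2] [ 0.2  0.1  2.1  1.9  0.8 -0.7]
-105 1 [0.6 0.7 1.2 1.6 0.6 1.6] [ 0.7  0.9  0.8 -0.   1.5  1. ] [ 0.1  0.2  2.   1.6  1.1 -0.6]
-90 1 [0.7 0.5 0.9 1.5 0.4 1.4] [ 0.8  0.9  1.  -0.1  1.4  0.8] [ 0.1  0.3  1.8  1.4  1.3 -0.6]
-75 1 [0.7 0.4 0.5 1.3 0.4 1.2] [ 0.8  0.7  1.1 -0.1  1.3  0.6] [ 0.1  0.5  1.7  1.3  1.6 -0.6]
-60 1 [0.7 0.2 0.2 1.2 0.5 0.9] [ 0.8  0.6  1.3 -0.1  1.2  0.3] [ 0.1  0.6  1.5  1.1  1.8 -0.6]
-45 1 [0.7 0.3 0.2 1.1 0.8 0.7] [ 0.9  0.5  1.5 -0.1  1.2  0.1] [ 0.2  0.8  1.2  1.   2.  -0.6]
-30 1 [0.6 0.5 0.6 1.  1.1 0.5] [ 0.9  0.4  1.7 -0.1  1.1 -0.1] [ 0.2  0.9  1.   0.9  2.2 -0.7]
-15 1 [0.5 0.8 1.  0.9 1.3 0.4] [ 0.8  0.3  1.8 -0.1  1.  -0.4] [ 0.3  1.   0.8  0.8  2.4 -0.7]
0 0 [0.4 1.  1.3 0.8 1.6 0.3] [ 0.8  0.1  2.  -0.1  1.   2.4] [0.4 1.1 0.6 0.7 2.6 2.3]
0 1 [0.4 1.  1.3 0.8 1.6 0.3] [ 0.8  0.1  2.  -0.1  1.  -0.8] [ 0.4  1.1  0.6  0.7  2.6 -0.9]
60 0 [0.4 1.1 1.6 0.8 1.6 0.3] [0.3 0.1 2.  0.1 1.  0.8] [ 0.7  1.2  0.5 -0.8  2.6  0.8]
60 1 [0.4 1.1 1.6 0.8 1.6 0.3] [ 0.3  0.1  2.   0.1  1.  -2.4] [ 0.7  1.2  0.5 -0.8  2.6 -2.4]
75 0 [0.5 1.  1.3 1.  1.4 0.4] [0.2 0.2 1.9 0.1 1.  0.4] [ 0.7  1.1  0.7 -0.9  2.4  0.6]
90 0 [0.6 0.7 0.9 1.1 1.1 0.5] [0.2 0.3 1.8 0.1 1.1 0.1] [ 0.8  1.   0.9 -1.   2.2  0.6]
105 0 [0.7 0.5 0.6 1.2 0.9 0.7] [ 0.2  0.4  1.6  0.1  1.1 -0.1] [ 0.8  0.9  1.1 -1.1  2.   0.5]
120 0 [0.7 0.3 0.2 1.3 0.6 0.9] [ 0.2  0.5  1.5  0.1  1.2 -0.4] [ 0.9  0.7  1.3 -1.2  1.8  0.5]
0.022514212885790783 39.48283553123474 [0.54501479 0.40117991 0.07037901]
True
0.02263292625305591 [ 0.53975953 -0.37529363  0.01933029]
9.9917
```

```bash
cat > btn.py <<'E'
from rob import *
ct=get_calibration("top")
HS={"red":((0,120,60),(6,255,255)),"green":((60,100,40),(90,255,255)),"brown":((0,50,20),(20,255,110)),"orange":((7,150,100),(18,255,255)),"pink":((150,80,80),(175,255,255))}
def find(k,last,rad=30):
    """button's place from the top camera, or None if hidden"""
    T=np.array(ct["world_from_camera"]);p=np.linalg.inv(T)@[*last,.01,1];uv=np.array(ct["intrinsics"])@p[:3];uv=uv[:2]/uv[2]
    im,_=get_image("top"); b=blob(im,uv,*HS[k],rad)
    return plane(ct,b[0],.01)[:2] if b and 45<b[1]<95 else None
CL=PHI+np.pi/2
def pick_place(k,last,tx,ty):
    xy=find(k,last); print(k,"seen",xy,"was",last)
    if xy is None: xy=np.array(last)
    gripper_to(.055); above(*xy,.09,CL); move_l([*xy,.001],feed=.12,max_force=12); gripper_to(0,30)
    s=observe(); print(" grip",round(s["opening"],4),round(s["grasp_force"],1),s["eef_pos"].round(4))
    if s["opening"]<.022:
        gripper_to(.055); move_l([*xy,.15]); return False
    move_l([*xy,.09]); c,n=np.cos(PHI),np.sin(PHI); t=MAT+[c*tx-n*ty,n*tx+c*ty]
    above(*t,.09,CL); move_l([*t,.012],feed=.12,max_force=8); gripper_to(.037); move_l([*t,.1]); return True
E
python3 - <<'E'
from btn import *
print(pick_place("pink",(.444,-.203),-55,0) if 0 else pick_place("pink",(.444,-.203),-.057,.007))
s=observe();print(s["time_s"])
im,d=get_image("top");cv2.imwrite("pics/t2.png",cv2.resize(im[120:320,130:510],None,fx=2,fy=2)[:,:,::-1])
h=blob(im,(467,235),(85,50,60),(105,200,255),45);print("cap",h,plane(ct,h[0],.014),dep(ct,d,h[0][0]+12,h[0][1]),dep(ct,d,h[0][0]-12,h[0][1]),dep(ct,d,h[0][0],h[0][1]+15))
E
```

```text
pink seen [ 0.44363428 -0.20290519] was (0.444, -0.203)
 grip 0.0264 29.4 [ 0.4444 -0.2034  0.0021]
True
15.6167
cap (array([466.84327942, 234.27607362]), np.int32(1793)) [ 0.54251478 -0.37318233  0.014     ] [ 0.54164443 -0.40419092  0.01565437] [ 0.54339949 -0.34150811  0.0139831 ] [ 0.50279506 -0.37025923  0.01551664]
```

View pics/t2.png

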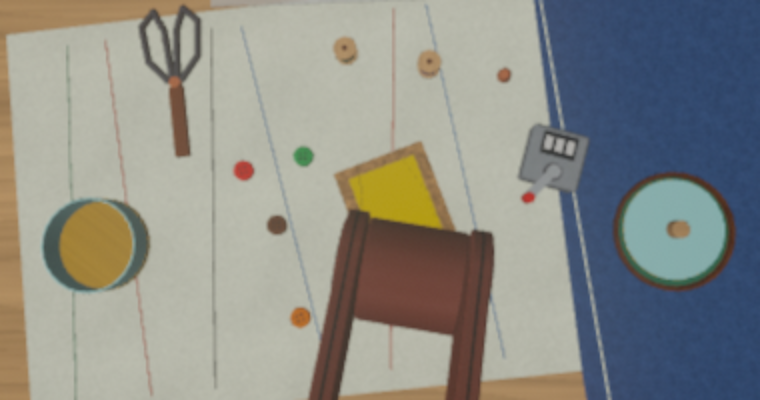

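The cap lies flat in the dish, centred at crop (676,230), about 4 mm off. The tin is open, and the four remaining buttons are where they were. Continuing with the buttons.

Run:
```python
from btn import *
for k,l,x,y in(("orange",(.437,.132),-.029,-.007),("brown",(.563,.162),-.001,.007),("red",(.640,.207),.027,-.007),("green",(.657,.124),.054,.0)):
    print(pick_place(k,l,x,y))
above(.42,-.25,.25,CL)
im,d=get_image("top");s=observe();print(s["time_s"])
cv2.imwrite("pics/t3.png",cv2.resize(im[170:280,285:430],None,fx=4,fy=4,interpolation=2)[:,:,::-1])
```

```text
orange seen [0.43807979 0.13174886] was (0.437, 0.132)
 grip 0.0263 29.4 [0.439  0.1319 0.002 ]
True
brown seen [0.56380543 0.16112824] was (0.563, 0.162)
 grip 0.0262 29.5 [0.5648 0.1613 0.0023]
True
red seen [0.63971619 0.20688791] was (0.64, 0.207)
 grip 0.026 29.5 [0.6407 0.2072 0.0025]
True
green seen [0.65705346 0.12384859] was (0.657, 0.124)
 grip 0.0261 29.5 [0.658  0.124  0.0024]
True
39.4917
```

View pics/t3.png

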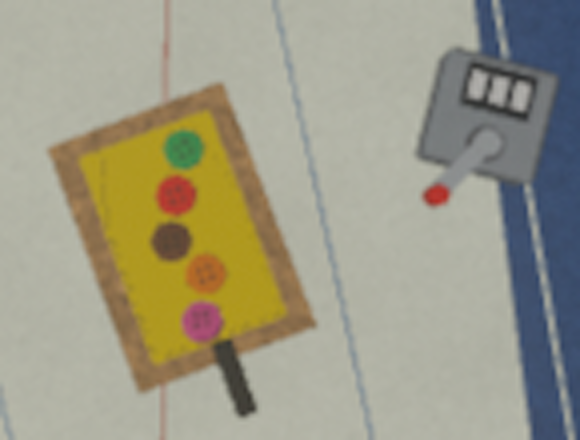

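All five buttons are on the tray: green (183,150), red (176,195), brown (171,241), orange (206,273), pink (202,321) in the crop. Next I pinch the fin and carry the tray.

Run:
```python
from rob import *
O=np.zeros(3); gripper_to(.05)
p,R=tray_tool([*MAT,.003],O,PHI,0); e=rpy(R,0)
movep(p+[0,0,.09],e); move_l(p,feed=.1,max_force=15); gripper_to(0,120)
s=observe();print(s["opening"],s["grasp_force"],(s["eef_pos"]-p).round(4))
tl=np.radians(-6)
p1,R1=tray_tool([*MAT,.03],O,PHI,tl); move_l(p1,feed=.06,rotation=rpy(R1,0))
p1,R1=tray_tool([*MAT,.16],O,PHI,tl); move_l(p1,feed=.12,rotation=rpy(R1,0))
print(observe()["ft_force"].round(2),observe()["time_s"])
ph=np.radians(105); ref=[*(TIN-.02*np.array([np.cos(ph),np.sin(ph)])),.14]
pm,Rm=tray_tool([.52,.12,.16],O,np.radians(62),tl); move_l(pm,feed=.1,rotation=rpy(Rm,0))
p2,R2=tray_tool(ref,LIP,ph,tl); move_l(p2,feed=.1,rotation=rpy(R2,0))
print(observe()["time_s"])
a,_=get_image("side");b,_=get_image("top")
cv2.imwrite("pics/t4.png",np.vstack([cv2.resize(x,None,fx=f,fy=f) for x,f in((a[40:290,60:460],1.6),(b[150:330,100:420],2))][:1]+[cv2.resize(b[170:310,100:360],(640,345))])[:,:,::-1][:600])
```

```text
0.012386573594413874 117.21237659454346 [ 0.0006 -0.0002  0.0007]
[ 0.64  0.48 -1.88] 43.9083
47.1917
```

View pics/t4.png

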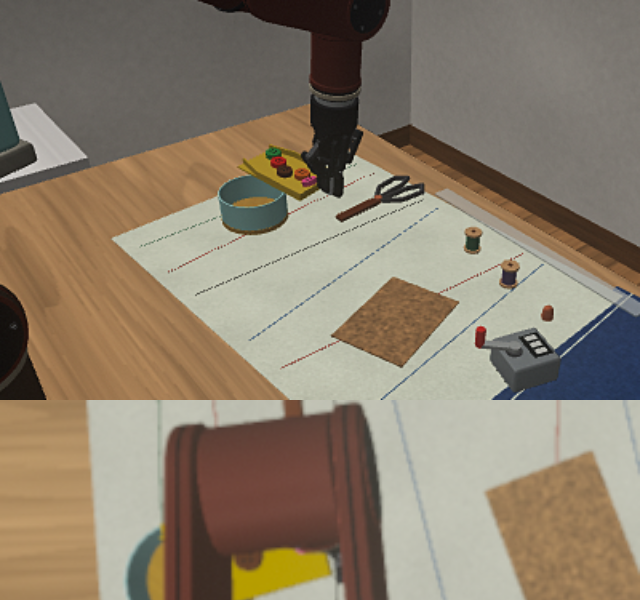

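The tray is held with five buttons on it (side crop (258,155)–(315,185)), mouth by the tin. I'll check the predicted lip corners against the picture, then tip.

Run:
```python
from rob import *
cs=get_calibration("side");ct=get_calibration("top");s=observe();R=Ro.from_euler("xyz",s["tcp_rot"])*Ro.from_euler("x",-np.pi)
print(R.as_euler("ZYX",degrees=True).round(1))
def pr(c,P):
    q=np.linalg.inv(np.array(c["world_from_camera"]))@[*P,1];u=np.array(c["intrinsics"])@q[:3];return u[:2]/u[2]
im,_=get_image("side");b=cv2.resize(im[110:180,190:290],None,fx=6,fy=6,interpolation=2)
for t in([.075,.034,0],[.075,-.034,0],[.075,.034,.014],[.075,-.034,.014],[-.075,.047,.014],[-.075,-.047,.014]):
    P=s["eef_pos"]+R.apply(np.array(t)-[-.105,0,.011]);u=pr(cs,P);print(t,P.round(3),u.round(1))
    cv2.circle(b,tuple(((u-[190,110])*6).astype(int)),5,(255,0,255),-1)
cv2.imwrite("pics/t5.png",b[:,:,::-1])
```

```text
[105.  -6.  -0.]
[0.075, 0.034, 0] [0.517 0.373 0.137] [211.3 142.4]
[0.075, -0.034, 0] [0.582 0.391 0.137] [228.2 133.7]
[0.075, 0.034, 0.014] [0.517 0.372 0.151] [211.1 138.2]
[0.075, -0.034, 0.014] [0.583 0.39  0.151] [228.1 129.6]
[-0.075, 0.047, 0.014] [0.543 0.225 0.135] [247.2 160.7]
[-0.075, -0.047, 0.014] [0.634 0.249 0.135] [269.8 147.3]
```

View pics/t5.png

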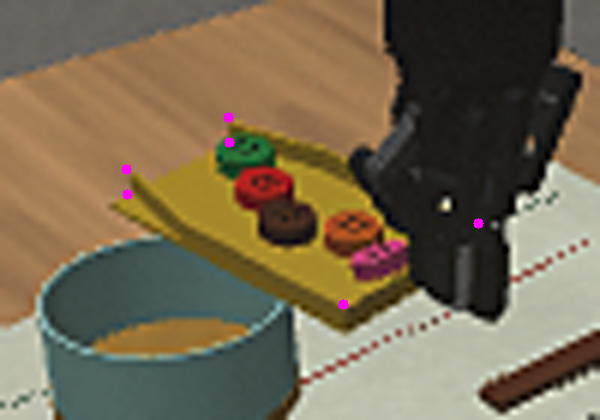

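The prediction matches within about 5 mm (slight sag), so I tip about the lip.

Run:
```python
from rob import *
ph=np.radians(105); ref=[*(TIN-.022*np.array([np.cos(ph),np.sin(ph)])),.083]
p,R=tray_tool(ref,LIP,ph,np.radians(-6)); move_l(p,feed=.06,rotation=rpy(R,0))
for th in range(4,73,9):
    p,R=tray_tool(ref,LIP,ph,np.radians(min(th,70))); move_l(p,feed=.09,rotation=rpy(R,0))
hold(.8); s=observe();print(s["time_s"],s["ft_force"].round(2))
a,_=get_image("side");cv2.imwrite("pics/t6.png",cv2.resize(a[20:240,120:400],None,fx=2.5,fy=2.5)[:,:,::-1])
```

```text
53.0083 [-0.19  0.41 -1.13]
```

View pics/t6.png

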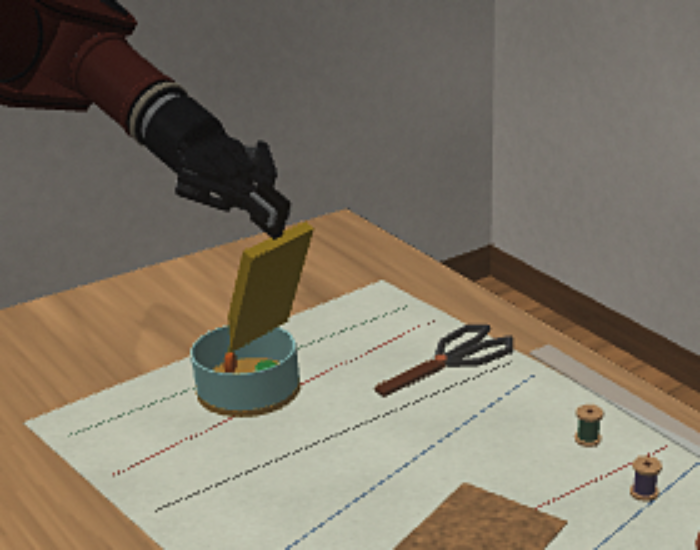

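The buttons have slid into the tin: orange at (230,360), green at (266,365), and the wrist load dropped by about 0.75 N. Now the tray goes back.

Run:
```python
from rob import *
O=np.zeros(3);ph=np.radians(105); ref=np.array([*(TIN-.022*np.array([np.cos(ph),np.sin(ph)])),.14])
for th in(70,45,20,0):
    p,R=tray_tool(ref,LIP,ph,np.radians(th)); move_l(p,feed=.12,rotation=rpy(R,0))
a,_=get_image("side")
p,R=tray_tool([.52,.12,.16],O,np.radians(62),0); move_l(p,feed=.13,rotation=rpy(R,0))
p,R=tray_tool([*MAT,.13],O,PHI,0); move_l(p,feed=.13,rotation=rpy(R,0))
p,R=tray_tool([*MAT,.016],O,PHI,0); move_l(p,feed=.1,rotation=rpy(R,0))
p,R=tray_tool([*MAT,.004],O,PHI,0); print(move_l(p,feed=.02,rotation=rpy(R,0),max_force=3)); s=observe();print(s["eef_pos"]-p,s["ft_force"])
gripper_to(.05); hold(.2); s=observe(); move_l([*s["eef_pos"][:2],.14])
above(.45,-.22,.25,PHI+np.pi/2)
b,d=get_image("top");c,_=get_image("side");print(observe()["time_s"])
cv2.imwrite("pics/t7.png",np.hstack([cv2.resize(b[195:285,130:370],None,fx=2.5,fy=4,interpolation=2)[:,:,::-1]]))
cv2.imwrite("pics/t8.png",cv2.resize(c[140:290,180:400],None,fx=3.5,fy=3.5,interpolation=2)[:,:,::-1])
```

```text
True
[-3.97717646e-04  9.39107961e-05 -2.13323924e-04] [ 0.28382454 -0.12091113  4.55155936]
63.2667
```

View pics/t7.png

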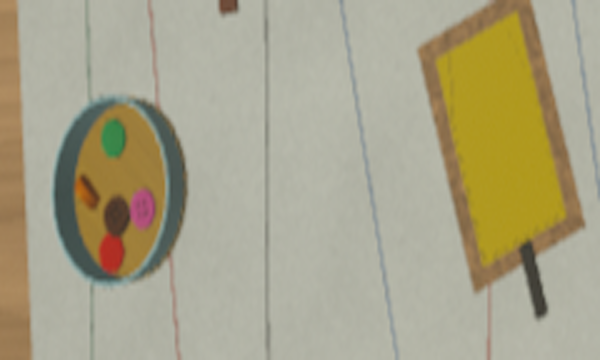

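View pics/t8.png

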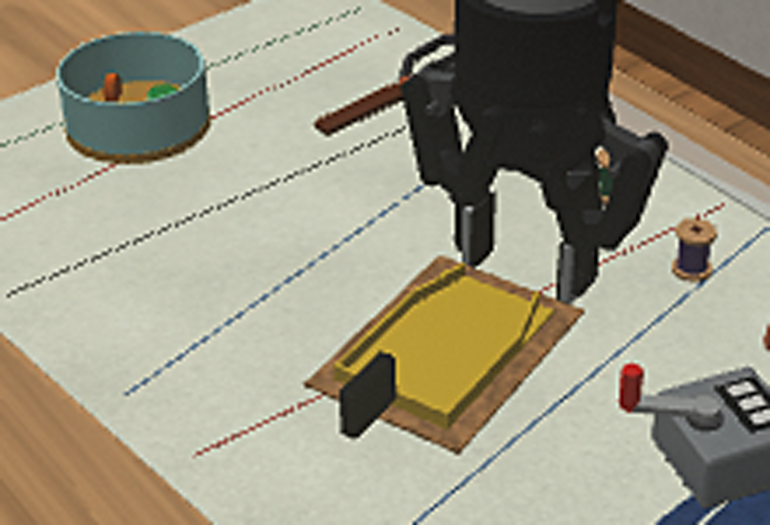

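All five buttons lie in the tin (orange on its edge at top crop (87,192), green (113,138), brown (117,215), pink (142,209), red (112,252)). The tray is flat and centred on its mat. Now the lever.

Run:
```python
from rob import *
P=np.array([.6217,-.2070]); pin=lambda a:P+.05*np.array([np.cos(a),np.sin(a)])
D=np.radians(132+28.65+90); dv=np.array([np.cos(D),np.sin(D)]); a0=np.radians(132)
c=pin(a0); gripper_to(.04); above(*c,.15,D); print(observe()["opening"],move_l([*c,.061],feed=.08,max_force=10))
for k in np.linspace(0,1.07,9):
    st=move_l([*(pin(a0+k)+.0135*dv),.061],feed=.06,max_force=12); f=observe()["ft_force"]; print(round(k,2),st,f.round(1))
    if st: break
hold(.3)
im,_=get_image("top");cv2.imwrite("pics/t9.png",cv2.resize(im[180:240,370:450],None,fx=6,fy=6,interpolation=2)[:,:,::-1])
cs=get_calibration("side");im,_=get_image("side");b=blob(im,(353,255),(0,150,80),(6,255,255),40);print("pin side",b,b and plane(cs,b[0],.070), pin(a0+1))
for k in np.linspace(1.0,0,6): move_l([*(pin(a0+k)+.0135*dv),.061],feed=.08)
c=pin(a0); move_l([*c,.061]); hold(.2); move_l([*c,.16]); above(.45,-.2,.25,D)
im,_=get_image("side");b=blob(im,(353,255),(0,150,80),(6,255,255),40);print("pin side",b,b and plane(cs,b[0],.070));print(observe()["time_s"])
```

```text
0.039765550541 False
0.0 False [ 0.  -0.2  0.1]
0.13 False [0.8 1.4 0.3]
0.27 False [-0.2  4.8  1. ]
0.4 False [-1.3  3.8 -0.5]
0.54 False [-1.3  4.  -0.4]
0.67 False [-0.4  3.  -1.7]
0.8 False [-0.9  3.2 -0.6]
0.94 False [-0.2  3.6 -0.3]
1.07 False [-1.6  2.9 -0.7]
pin side (array([368.40506329, 263.27848101]), np.int32(79)) [ 0.56918268 -0.21913702  0.07      ] [ 0.57235662 -0.21507656]
pin side (array([359.44615385, 250.06153846]), np.int32(65)) [ 0.58401578 -0.17543562  0.07      ]
75.025
```

The pin reached about 0.98 rad by the picture, but the force showed no clear stop. I'll swing again, pushing further until the stop is felt.

Run:
```python
from rob import *
P=np.array([.6217,-.2070]); pin=lambda a:P+.05*np.array([np.cos(a),np.sin(a)])
D=np.radians(132+28.65+90); dv=np.array([np.cos(D),np.sin(D)]); a0=np.radians(132)
c=pin(a0); above(*c,.15,D); move_l([*c,.061],feed=.08,max_force=10)
for k in [0,.2,.4,.6,.8,.95]: move_l([*(pin(a0+k)+.0135*dv),.061],feed=.06,max_force=12)
w=pin(a0+.95)+.0135*dv; t=pin(a0+1)-P; t=np.array([-t[1],t[0]])/.05
for d in np.arange(.002,.017,.002):
    st=move_l([*(w+d*t),.061],feed=.02,max_force=10); f=observe()["ft_force"]; print(round(d,3),st,f.round(1))
    if st or -f[:2]@t>11: break
hold(.2)
for k in np.linspace(1.0,0,6): move_l([*(pin(a0+k)+.0135*dv),.061],feed=.08)
c=pin(a0); move_l([*c,.061]); hold(.2); move_l([*c,.16]); above(.45,.12,.3,D)
hold(.5);b,d=get_image("top");c,_=get_image("side");cv2.imwrite("pics/t10.png",cv2.resize(b[110:310,130:510],None,fx=2,fy=2)[:,:,::-1])
cv2.imwrite("pics/t11.png",cv2.resize(c[130:400,180:480],None,fx=2.2,fy=2.2)[:,:,::-1]);print(observe()["time_s"])
```

```text
0.002 False [-0.8  2.6 -0.8]
0.004 False [-0.3  4.5 -0.7]
0.006 False [-1.1  4.2 -0.6]
0.008 False [-1.3  4.8 -0. ]
0.01 False [-3.6 10.3  2.4]
0.012 False [-3.9 15.1  5.1]
87.2333
```

View pics/t10.png

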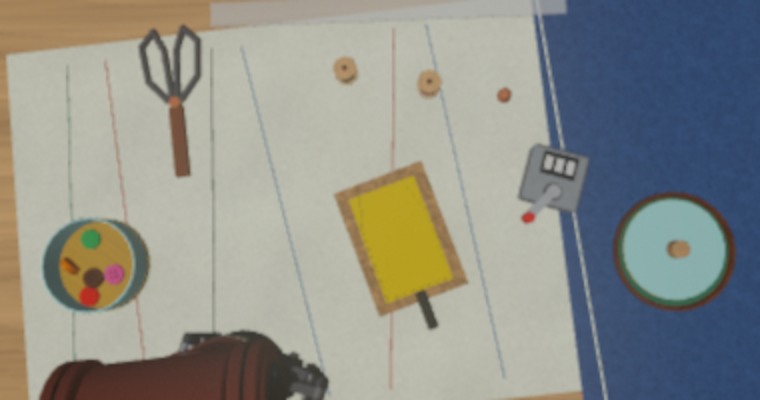

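View pics/t11.png

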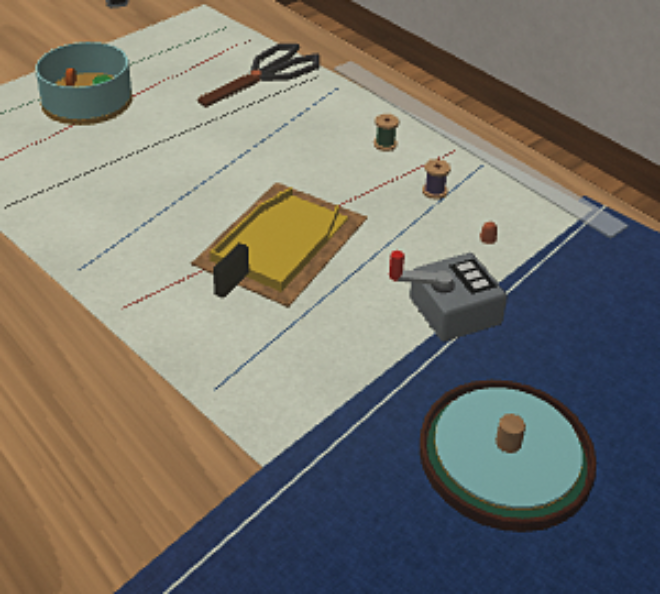

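The stop was felt clearly (15 N) and the lever is back at rest. The cap sits flat in the dish, the tray is on its mat, five buttons are in the tin, and the bystanders haven't moved.

```bash
python3 -c "
from plant import *
print(job_done())"
```

```text
the job is handed in; nothing more can be done
None
```

The job is handed in at about 87 s: the cap is in the dish, all five buttons that were present (blue was absent) are in the tin, the tray is back on its mat, and the lever was swung to its stop and returned; the judge's verdict was not shown.

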